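# Wedge the rocking ink-grinding box

### The job

The low wooden ink-grinding box rocks because one of its feet is too short. Press down with the fingertips on its top right above the short foot to feel it dip, then push the loose wooden wedge, thin end first, along the table under that foot until it is snug and the box no longer rocks. Finish while pressing that same spot firmly (about 10 N) with the fingertips, the box staying level and sitting on the wedge; pick nothing up, do not shove the box along the table and leave everything else where it is.

Things in the scene. Friction and masses are not known exactly. Their poses are not given: they have to be found in the camera images.
- box: Low ink-grinding box: wooden frame 180 mm (its x) by 240 mm (its y) with a flush dark stone slab, about 4 kg. Flat top 66 mm above the table, underside 24 mm. A raised stone water dish, 60 x 76 x 14 mm, is at its +x +y corner. Domed feet, radius 14 mm, at +-68 mm in x, +-98 mm in y. It stands level on three of them. Origin: on the table under its centre; z up.
- short_foot (a point): Point on the table right below the centre of the short foot, at (-68, -98) mm in the box's frame, under the corner opposite the water dish. This foot hangs 5 to 11 mm above the table (differs from case to case) until the box is rocked down on it. The wedge goes in from the box's -y face towards its +y.
- press (a point): The point to press: on the box's flat top, 66 mm above the table, right above the short foot's centre, 22 mm inside both neighbouring faces. Some 2 to 5 N down here makes the box rock by the foot's gap; released, it falls back level.
- wedge: Loose wooden wedge, 150 mm long, 50 wide, 24 high at the thick end sloping evenly to 2 at the thin end. Origin: centre of its underside; x points to the thin end. It starts aimed at the short foot (within 8 mm and 0.1 rad), thin end 15 to 55 mm off the box's -y face. Slides with under 1 N; once snug the push rises quickly past 5 N; above about 15 N the box may slide.
- wedge_tail (a point): Centre of the wedge's thick end face (75 mm behind the wedge's origin, 12 mm above the table): push here.
- wedge_tip (a point): Middle of the wedge's thin end (75 mm ahead of its origin, 1 mm above the table).
- seal: Bystander: upright square stone seal, 26 x 26 x 45 mm high. Origin under its centre.
- ink_stick: Bystander: flat black ink stick, 24 x 90 x 13 mm high. Origin under its centre.
- pot: Bystander: black plastic pot, 90 mm across, 85 mm high. Origin under its centre.
- jar: Bystander: glass jar, 64 mm across, 85 mm high. Origin under its centre.
- dish: Bystander: white porcelain dish, 120 mm across, 22 mm high. Origin under its centre.
- paperweight: Bystander: dark wooden bar paperweight, 220 x 28 x 18 mm high. Origin under its centre.
- brush: Bystander: large calligraphy brush, about 310 mm long, lying on a low white rest, 45 mm high. Origin under it.
Not all that is in view belongs to the job. Of the things shaped like the wedge, the wooden one is meant.

How it is judged:
By the outcome, as a careful person would: the job done as asked, in the order asked, and still so for the second after the job is handed in, while the arm keeps its last pose, push and grip.
It also fails if it takes over 58 s, if anything falls off the work surface, if the arm or the gripper's body presses on something with over 40 N, if the wrist force passes 120 N, or if a joint passes its speed limit or range.

### The arm

A 7-joint arm with a two-finger parallel gripper is mounted at the origin on the work surface. World frame = base frame: x ahead of the robot, y to its left, z up, the work surface at z = 0. Lengths are in m, angles in rad, forces in N, time in s.
With the tool pointing down it reaches from about 0.35 to 0.9 m from the base axis. Payload 8.1 kg.
Tool frame: the origin (TCP) lies midway between the tips of the shut fingers; the grasp point (between the pads) lies 19 mm behind it; z points along the fingers, y is the direction in which the jaws open and shut (so a half turn about z gives the same grasp; the last joint's range is limited). The gripper opens to 92 mm and grips with 3 to 60 N. Pads are 19 mm wide; open, the fingers measure 130 mm over their backs; the gripper's body (75 mm by 190 mm) begins 47 mm behind the grasp point.
Start: joints at [1.185, 0.434, 0.025, 1.573, -0.012, 1.134, -0.075], TCP at [0.174, -0.6, 0.227] pointing down, gripper open.
Joint ranges: [-2.62, 2.62], [-0.44, 2.09], [-1.27, 1.32], [0.08, 2.57], [-1.32, 4.46], [0.12, 2], [-2.74, 2.74]. Speed limits (rad/s): [2.22, 2.22, 3.01, 3.01, 3.14, 3.14, 3.14].

### API

Orientations are given as a rotation vector (axis times angle).
In Python, from cell import arm gives the robot as it stands.
- The arm moves only by the tool play_rows, never from a script. Its argument "moves" is a list of rows, each a list of 3 entries, a list of its own where there are three numbers: the turn, a rotation vector about the world's x, y, z in rad, then the shift along the world's x, y, z in cm, then the opening, from 0 (shut) to 1 (fully open). A call has 1 to 5 rows; each row is the pose to reach, as a shift and turn from the pose measured when the call began; what a row does not reach only later rows make up. A row lasts 1/12 s, in which the tool goes at most 41.7 mm and 7.16 degrees, less where a joint would pass 70% of its speed; a pose out of reach is approached as far as the arm can. A call with a gripper value outside its range is refused whole. The fingers move at their own pace and stop on an object; "newtons" is the grip in N (left out, the last holds). Time passes only in rows, so rows that repeat a pose let the fingers close. It gives the time, the measured TCP pose, the force and the opening at its end, in the units of the state.
- arm.observe(): the state, without advancing time (a new reading comes with each control period).
- arm.get_image(name): name is "scene" or "top" or "wrist"; returns a dict with "image" (420x560x3 uint8, red, green, blue), "fx", "fy", "cx", "cy" (pixels), "R" (3x3) and "t" (3): a world point X has camera coordinates R X + t. Camera axes: x right, y down, z forward; pixel columns grow to the right and rows downward; lengths in m; the calibration is good to about 2 mm. A picture is of the moment at which its call begins. There is no depth.
- arm.sign_off(): hands the job in, once; it reports no verdict.
The state is a dict: "clock": time; "joints": joint angles; "dq": joint speeds; "joint_efforts": joint torques, N m; "position": TCP position; "ee_rot": TCP orientation; "force": force on the tool from outside, world axes, zero at the start; "ft_torque": the same for the moment, N m; "width": opening from 0.0 (shut) to 1.0 (fully open).
Only numpy, scipy, OpenCV 4.12 (cv2) and the standard library are available. Lean on these libraries where they do the work, as an engineer would, in place of code of your own. Each camera call takes 0.05 s, during which the arm holds its last target. There are 200 camera calls.

## Working session

There is one attempt and no reset: what is moved stays moved. The work goes in short steps, Python scripts to look and compute and a tool call to move; the robot and the scene stay as the last step left them, time stands still between calls to the robot, and variables do not carry over. Pictures are saved under pics/ and viewed, on a budget of 10 in all, crops included, one or two more only if the job needs it, and the job is handed in when it is done.

Besides the shell and the picture viewer there is one more tool, called by a JSON object that holds its "op" and its "data", one argument or row to a line. play_rows: Moves the arm, as the interface text tells. Its arguments: {"type":"object","properties":{"moves":{"type":"array"},"newtons":{"type":"number"}},"required":["moves"]}

```bash
mkdir -p pics; cat > h.py <<'E'
import numpy as np, cv2, json, pickle
from cell import arm
def snap(n,f):
    d=arm.get_image(n); pickle.dump(d,open(f'pics/{f}.pkl','wb')); return d
def save(img,f): cv2.imwrite(f'pics/{f}.png',cv2.cvtColor(img,cv2.COLOR_RGB2BGR))
def px2w(d,u,v,z):
    R=np.array(d['R']);t=np.array(d['t']);c=-R.T@t
    r=R.T@np.array([(u-d['cx'])/d['fx'],(v-d['cy'])/d['fy'],1]); return c+r*(z-c[2])/r[2]
def w2px(d,X):
    p=np.array(d['R'])@np.array(X)+np.array(d['t']); return [d['fx']*p[0]/p[2]+d['cx'],d['fy']*p[1]/p[2]+d['cy']]
E
python3 - <<'E'
from h import *
print(arm.observe())
for n in('scene','top'):
    d=snap(n,n); save(cv2.resize(d['image'],(784,588)),n); print(n,d['fx'],-np.array(d['R']).T@d['t'])
E
```

```text
{'clock': 0.0, 'joints': array([ 1.1853936 ,  0.4352071 ,  0.02499401,  1.57409175, -0.01159095,
        1.13400247, -0.07510211]), 'dq': array([-9.37573797e-04, -3.34666339e-04,  3.24212831e-04,  3.80194499e-04,
        4.72107016e-04, -6.74056576e-05,  1.37860258e-03]), 'joint_efforts': array([-1.10009249e-03, -6.67848945e+01,  9.83810909e-01, -3.14468372e+01,
       -6.07266021e-02,  4.28500492e-02,  1.54357290e-04]), 'position': array([ 0.17419311, -0.59970383,  0.22595716]), 'ee_rot': array([-3.10875444e+00, -4.42397317e-01,  5.90826777e-04]), 'force': array([-0.59491219,  0.68598251,  0.30967821]), 'ft_torque': array([0.00697542, 0.00110575, 0.0224743 ]), 'width': 0.9961834867405301}
scene 461.74134063763665 [ 0.94429288 -0.66906416  1.16950425]
top 541.3774182414313 [0.33868696 0.00232448 1.52841729]
```

View pics/top.png

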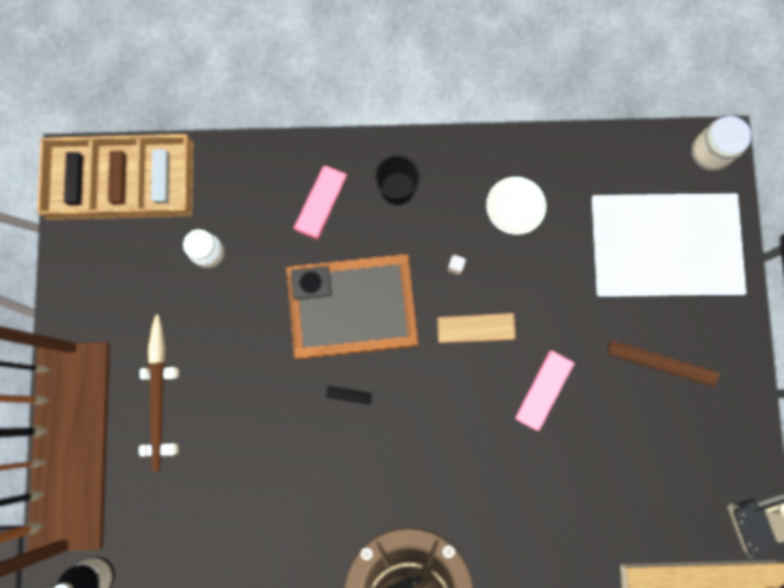

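View pics/scene.png

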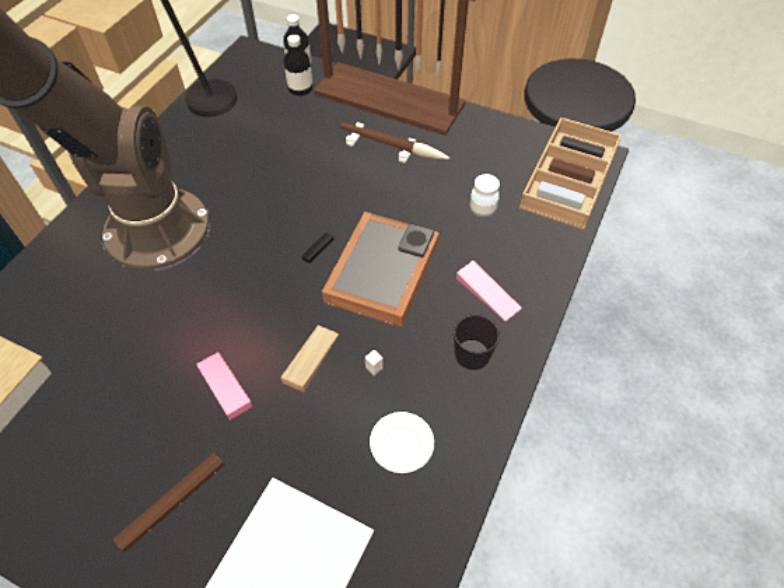

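The top view (784 px wide) shows three wedge-shaped things: a wooden one at (476,328), a pink one at (545,390) and another pink one at (320,202). I choose the wooden one. It lies right of the box's -y face, and the water dish is at the box's upper left (310,282). I'll check this in a close crop.

```bash
python3 - <<'E'
from h import *
d=pickle.load(open('pics/top.pkl','rb'))
im=d['image'][175:265,195:375]; save(cv2.resize(im,None,fx=4.4,fy=4.4,interpolation=cv2.INTER_CUBIC),'crop1')
E
```

```text
(no output)
```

View pics/crop1.png

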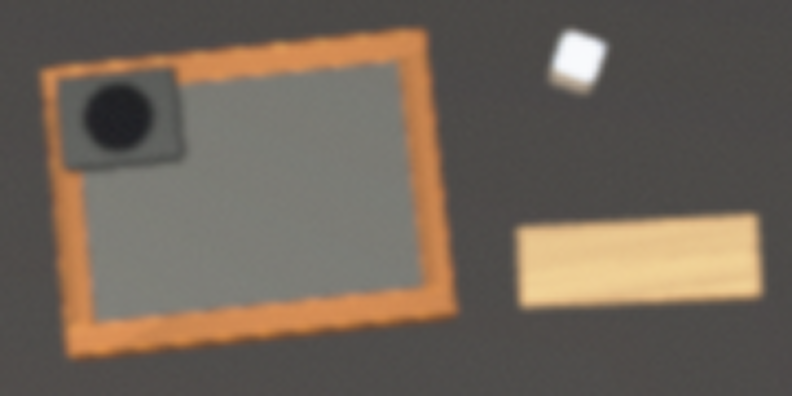

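The crop shows the box's top corners at about (41,70), (426,30), (458,315) and (67,357). The wooden wedge's corners are at (516,228), (757,214), (763,297) and (520,308).

```bash
python3 - <<'E'
from h import *
d=pickle.load(open('pics/top.pkl','rb'))
f=lambda c,z:px2w(d,195+(c[0]+.5)/4.4-.5,175+(c[1]+.5)/4.4-.5,z)
B=np.array([f(c,.066) for c in[(41,70),(426,30),(458,315),(67,357)]])
print('box',B.round(4).tolist(),[np.linalg.norm(B[i]-B[i-1]).round(4) for i in range(4)])
c=B.mean(0);c[2]=0
ey=(B[0]-B[1]+B[3]-B[2])[:2];ex=(B[0]-B[3]+B[1]-B[2])[:2]
a=np.mean([np.arctan2(ex[1],ex[0]),np.arctan2(-ey[0],ey[1])]); print('yaw',np.arctan2(ex[1],ex[0]),np.arctan2(-ey[0],ey[1]),a,'c',c)
R=np.array([[np.cos(a),-np.sin(a)],[np.sin(a),np.cos(a)]])
P=c[:2]+R@[-.068,-.098];print('press',P)
W=np.array([f((516,228),.002),f((520,308),.002),f((757,214),.024),f((763,297),.024)])
tip=(W[0]+W[1])/2;tail=(W[2]+W[3])/2
print('W',W.round(4).tolist(),'tip',tip,'tail',tail,np.linalg.norm((tip-tail)[:2]),'dir',np.arctan2(*(tip-tail)[1::-1]),np.linalg.norm(W[0]-W[1]))
for n,p in(('tip',tip),('tail',tail)): print(n,'in box',R.T@(p[:2]-c[:2]))
o=arm.observe(); from scipy.spatial.transform import Rotation as Q
print(Q.from_rotvec(o['ee_rot']).as_matrix().round(3))
E
```

```text
box [[0.6338, 0.2244, 0.066], [0.6528, -0.0171, 0.066], [0.4732, -0.0318, 0.066], [0.4538, 0.209, 0.066]] [np.float64(0.1806), np.float64(0.2423), np.float64(0.1801), np.float64(0.2415)]
yaw 0.08353716163377178 0.0794402846402384 0.08148872313700509 c [0.5534002 0.0961275 0.       ]
press [ 0.49360291 -0.0070824 ]
W [[0.5344, -0.0724, 0.002], [0.4826, -0.0732, 0.002], [0.5364, -0.225, 0.024], [0.4833, -0.2261, 0.024]] tip [ 0.50847251 -0.07278417  0.002     ] tail [ 0.50988271 -0.22555228  0.024     ] 0.15277462332473185 dir 1.5800270100287235 0.05183815135173529
tip in box [-0.05852777 -0.16469411]
tail in box [-0.06955736 -0.31707007]
[[ 0.96   0.279 -0.001]
 [ 0.279 -0.96   0.001]
 [-0.    -0.001 -1.   ]]
```

Sizes come out right: the box measures 180x242 mm and the wedge 153x52 mm. The press point is about (0.494, -0.007) and box yaw is 0.081 rad. I'm moving above the press point with the fingers shut and the jaw axis turned along the box's x.

{"op": "play_rows", "data": {
  "moves": [
    [[0,0,0.08],[1.9,3.5,0],0],
    [[0,0,0.16],[3.8,7,0],0],
    [[0,0,0.24],[5.7,10.5,0],0],
    [[0,0,0.32],[7.6,14,0],0],
    [[0,0,0.4],[9.5,17.5,0],0]
  ]
}}

```text
clock: 0.52
position: [0.2696, -0.4228, 0.2257]
ee_rot: [-2.957, -1.057, 0.001]
force: [1.3, -0.2, -0.4]
width: 0.687
```

{"op": "play_rows", "data": {
  "moves": [
    [[0,0,0.09],[1.9,3.5,0],0],
    [[0,0,0.18],[3.8,7,0],0],
    [[0,0,0.27],[5.7,10.5,0],0],
    [[0,0,0.36],[7.6,14,0],0],
    [[0,0,0.45],[9.5,17.5,0],0]
  ]
}}

```text
clock: 0.93
position: [0.3648, -0.2459, 0.2257]
ee_rot: [-2.643, -1.696, 0.002]
force: [1.0, -0.1, -0.2]
width: 0.326
```

{"op": "play_rows", "data": {
  "moves": [
    [[0,0,0.09],[1.9,3.5,0],0],
    [[0,0,0.18],[3.8,7,0],0],
    [[0,0,0.27],[5.7,10.5,0],0],
    [[0,0,0.36],[7.6,14,0],0],
    [[0,0,0.45],[9.5,17.5,0],0]
  ]
}}

```text
clock: 1.35
position: [0.4601, -0.0692, 0.2257]
ee_rot: [-2.194, -2.247, 0.003]
force: [0.9, -1.4, 0.2]
width: 0.008
```

{"op": "play_rows", "data": {
  "moves": [
    [[0,0,0.057],[1.7,3.1,-1],0],
    [[0,0,0.057],[3.35,6.2,-4],0],
    [[0,0,0.057],[3.35,6.2,-8],0],
    [[0,0,0.057],[3.35,6.2,-12],0],
    [[0,0,0.057],[3.35,6.2,-14],0]
  ]
}}

```text
clock: 1.77
position: [0.4912, -0.0065, 0.0815]
ee_rot: [-2.124, -2.308, 0.008]
force: [-1.0, -1.1, -0.5]
width: 0.007
```

{"op": "play_rows", "data": {
  "moves": [
    [[0,0,0],[0,0,0],0],
    [[0,0,0],[0,0,0],0],
    [[0,0,0],[0,0,0],0]
  ]
}}

```text
clock: 2.02
position: [0.4918, -0.0064, 0.0825]
ee_rot: [-2.124, -2.308, 0.007]
force: [0.5, 0.4, 0.4]
width: 0.008
```

```bash
python3 - <<'E'
from h import *
d=snap('wrist','wrist'); save(cv2.resize(d['image'],(784,588)),'wrist'); o=arm.observe(); print(o['position'],o['ee_rot'],o['force'])
for n,p in dict(press=(.4936,-.0071,.066),tcp=o['position']).items(): print(n,w2px(d,p), np.array(w2px(d,p))*1.4)
E
```

```text
[ 0.49235518 -0.00642411  0.08306524] [-2.12553055 -2.30912349  0.00540148] [-0.29777836 -0.25029653  0.20373523]
press [np.float64(281.04281906873547), np.float64(245.65813471691925)] [393.4599467 343.9213886]
tcp [np.float64(279.033350723076), np.float64(255.52984169177523)] [390.64669101 357.74177837]
```

View pics/wrist.png

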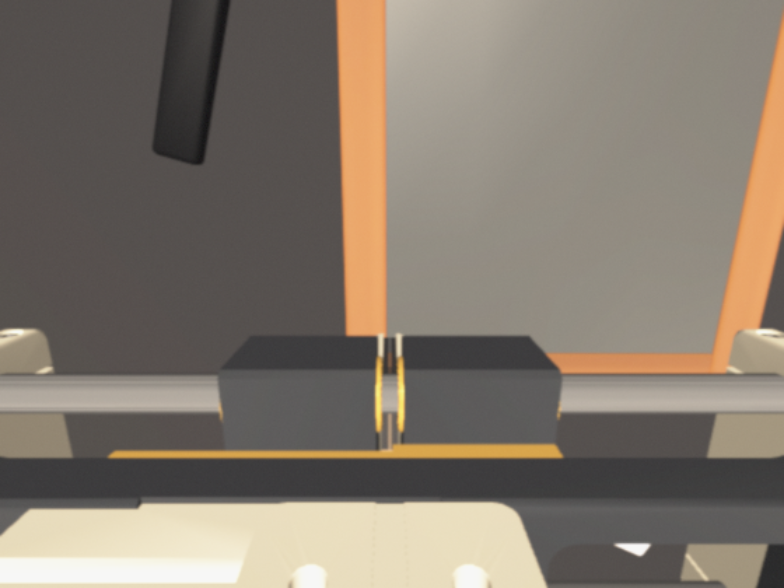

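The wrist view shows the fingertips over the near-right corner of the frame, with the -x face's edge at about (346,330) and the slab's edge at (386,330). I'll check that edge against the estimate, then press.

```bash
python3 - <<'E'
from h import *
d=pickle.load(open('pics/wrist.pkl','rb'))
a=.0815;R=np.array([[np.cos(a),-np.sin(a)],[np.sin(a),np.cos(a)]])
for c in((346,335),(336,0),(386,335),(600,354)):
    p=px2w(d,c[0]/1.4,c[1]/1.4,.066);print(c,p,R.T@(p[:2]-[.5534,.0961]))
E
```

```text
(346, 335) [ 0.47256057 -0.00475512  0.066     ] [-0.08878169 -0.09393923]
(336, 0) [0.46148123 0.12285281 0.066     ] [-0.08943572  0.0341471 ]
(386, 335) [ 0.4899906  -0.00323909  0.066     ] [-0.0712861 -0.0938472]
(600, 354) [ 0.58472922 -0.00391806  0.066     ] [ 0.02308278 -0.10223658]
```

{"op": "play_rows", "data": {
  "moves": [
    [[0,0,0],[0.1,0,-0.7],0],
    [[0,0,0],[0.1,0,-1.2],0],
    [[0,0,0],[0.1,0,-1.5],0],
    [[0,0,0],[0.1,0,-1.7],0],
    [[0,0,0],[0.1,0,-1.7],0]
  ]
}}

```text
clock: 2.48
position: [0.4931, -0.0065, 0.0658]
ee_rot: [-2.125, -2.309, 0.006]
force: [-0.6, 0.5, -0.2]
width: 0.005
```

{"op": "play_rows", "data": {
  "moves": [
    [[0,0,0],[0.05,0,-0.2],0],
    [[0,0,0],[0.05,0,-0.4],0],
    [[0,0,0],[0.05,0,-0.4],0],
    [[0,0,0],[0.05,0,-0.4],0]
  ]
}}

```text
clock: 2.82
position: [0.4936, -0.0066, 0.0617]
ee_rot: [-2.125, -2.309, 0.006]
force: [-1.5, -1.3, 2.2]
width: 0.004
```

{"op": "play_rows", "data": {
  "moves": [
    [[0,0,0],[0,0,-0.2],0],
    [[0,0,0],[0,0,-0.3],0],
    [[0,0,0],[0,0,-0.3],0]
  ]
}}

```text
clock: 3.07
position: [0.4934, -0.0068, 0.0596]
ee_rot: [-2.126, -2.309, 0.007]
force: [-6.6, -2.7, 18.1]
width: 0.002
```

The corner dips about 6 mm at 2 N, then bottoms out with the force rising to 18 N. So the short foot and its gap are confirmed, and I'm releasing.

{"op": "play_rows", "data": {
  "moves": [
    [[0,0,0],[0,0,0.2],0],
    [[0,0,0],[0,0,0.5],0],
    [[0,0,0],[0,0,0.8],0],
    [[0,0,0],[0,0,1.5],0],
    [[0,0,0],[0,0,4],0]
  ]
}}

```text
clock: 3.48
position: [0.4914, -0.0071, 0.0978]
ee_rot: [-2.123, -2.306, 0.013]
force: [-0.2, -0.5, -0.3]
width: 0.008
```

{"op": "play_rows", "data": {
  "moves": [
    [[0,0,0],[0,-3.5,2],0.15],
    [[0,0,0],[0.5,-7.2,2],0.15],
    [[0,0,0],[1,-11,2],0.15],
    [[0,0,0],[1.5,-15,2],0.15],
    [[0,0,0],[2,-19,2],0.15]
  ]
}}

```text
clock: 3.9
position: [0.5114, -0.1989, 0.1185]
ee_rot: [-2.123, -2.307, 0.012]
force: [1.9, -0.1, -0.1]
width: 0.151
```

```bash
python3 - <<'E'
from h import *
o=arm.observe(); print(o['position'],o['ee_rot'],o['force'],o['width'])
d=snap('top','top2'); save(cv2.resize(d['image'][175:265,195:375],None,fx=4.4,fy=4.4,interpolation=cv2.INTER_CUBIC),'crop2')
a=pickle.load(open('pics/top.pkl','rb'))['image']; 
# box shift check on left part of box
g=lambda i:cv2.cvtColor(i[175:262,195:285],cv2.COLOR_RGB2GRAY).astype(np.float32)
print('shift px',cv2.phaseCorrelate(g(a),g(d['image'])))
E
```

```text
[ 0.51143376 -0.19891437  0.11851467] [-2.12310254 -2.30726896  0.01219769] [ 1.94986277 -0.13245623 -0.05437014] 0.1509541593951234
shift px ((-0.0019011385389902102, 0.009200318878519909), 0.9974114001238787)
```

{"op": "play_rows", "data": {
  "moves": [
    [[0,0,0],[0.15,-3.3,0],0.15],
    [[0,0,0],[0.15,-6.3,-1.5],0.15],
    [[0,0,0],[0.15,-6.3,-5],0.15],
    [[0,0,0],[0.15,-6.3,-8.5],0.15],
    [[0,0,0],[0.15,-6.3,-10.4],0.15]
  ]
}}

```text
clock: 4.37
position: [0.5109, -0.2726, 0.011]
ee_rot: [-2.136, -2.295, 0.02]
force: [-0.5, 0.4, 0.0]
width: 0.149
```

{"op": "play_rows", "data": {
  "moves": [
    [[0,0,0],[0,0,-0.3],0.15],
    [[0,0,0],[0,0,-0.3],0.15],
    [[0,0,0],[0,0,-0.3],0.15]
  ]
}}

```text
clock: 4.62
position: [0.5115, -0.2725, 0.0089]
ee_rot: [-2.136, -2.296, 0.019]
force: [0.5, -0.3, -0.6]
width: 0.15
```

```bash
python3 - <<'E'
from h import *
o=arm.observe(); print(o['position'],o['ee_rot'],o['force'],o['width'])
d=snap('wrist','wrist2'); save(cv2.resize(d['image'],(784,588)),'wrist2')
E
```

```text
[ 0.5115142  -0.27246621  0.00893187] [-2.13649093 -2.29590284  0.01918037] [ 0.45260827 -0.27081437 -0.61321775] 0.14971547026847146
```

View pics/wrist2.png

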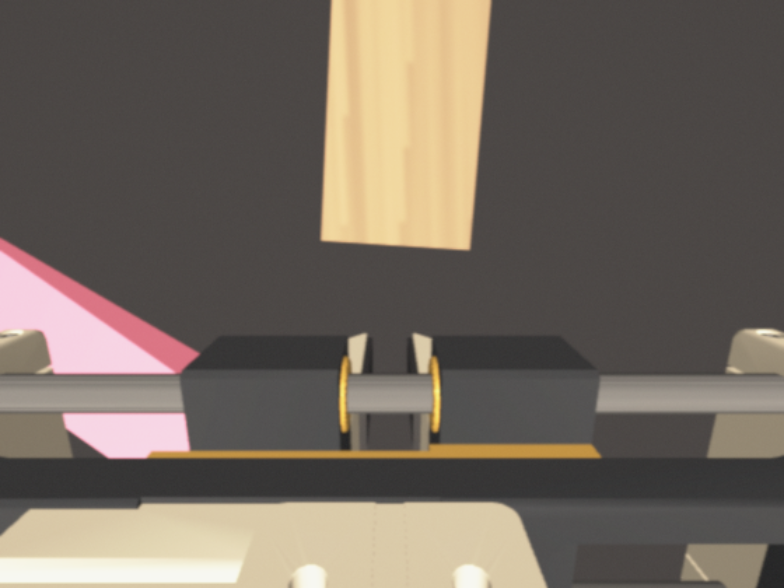

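The wrist view shows the wedge's thick end at corners (321,241) and (470,249), just ahead of the fingers. The pink decoy is at the left, clear of the fingertips.

```bash
python3 - <<'E'
from h import *
d=pickle.load(open('pics/wrist2.pkl','rb'))
a=.0815;R=np.array([[np.cos(a),-np.sin(a)],[np.sin(a),np.cos(a)]])
B=lambda p:R.T@(np.array(p)[:2]-[.5534,.0961])
w=[px2w(d,c[0]/1.4,c[1]/1.4,.024) for c in((321,241),(470,249))]
print(w,np.linalg.norm(w[0]-w[1]),'tailbox',B((w[0]+w[1])/2),'ang',np.arctan2(*(w[1]-w[0])[1::-1]),'tcp',B(arm.observe()['position']))
for c in((200,355),(0,238)): print('pink',px2w(d,c[0]/1.4,c[1]/1.4,.02))
E
```

```text
[array([ 0.48514017, -0.22567912,  0.024     ]), array([ 0.53557897, -0.22460505,  0.024     ])] 0.050450230928976166 tailbox [-0.06904982 -0.31667187] ang 0.02129131150108792 tcp [-0.07121401 -0.36418242]
pink [ 0.44048317 -0.27252624  0.02      ]
pink [ 0.37209977 -0.2336707   0.02      ]
```

{"op": "play_rows", "data": {
  "moves": [
    [[0,0,0.01],[0.22,0.5,0.1],0.15],
    [[0,0,0.01],[0.17,1.1,0.1],0.15],
    [[0,0,0.01],[0.11,1.8,0.1],0.15],
    [[0,0,0.01],[0.05,2.5,0.1],0.15],
    [[0,0,0.01],[0.0,3.1,0.1],0.15]
  ]
}}

```text
clock: 5.08
position: [0.5121, -0.2404, 0.011]
ee_rot: [-2.125, -2.309, 0.018]
force: [0.5, -1.0, -0.0]
width: 0.153
```

{"op": "play_rows", "data": {
  "moves": [
    [[0,0,0],[-0.04,0.5,0],0.15],
    [[0,0,0],[-0.08,1,0],0.15],
    [[0,0,0],[-0.12,1.5,0],0.15],
    [[0,0,0],[-0.16,2,0],0.15],
    [[0,0,0],[-0.2,2.5,0],0.15]
  ]
}}

```text
clock: 5.5
position: [0.5102, -0.2152, 0.011]
ee_rot: [-2.126, -2.309, 0.018]
force: [1.0, -0.9, 1.1]
width: 0.149
```

{"op": "play_rows", "data": {
  "moves": [
    [[0,0,0],[-0.04,0.5,0],0.15],
    [[0,0,0],[-0.08,1,0],0.15],
    [[0,0,0],[-0.12,1.5,0],0.15],
    [[0,0,0],[-0.16,2,0],0.15],
    [[0,0,0],[-0.2,2.5,0],0.15]
  ]
}}

```text
clock: 5.92
position: [0.5081, -0.1897, 0.011]
ee_rot: [-2.126, -2.309, 0.018]
force: [-0.7, -1.4, 1.4]
width: 0.15
```

```bash
python3 - <<'E'
from h import *
o=arm.observe(); print(o['position'],o['ee_rot'],o['force'])
a=.0815;R=np.array([[np.cos(a),-np.sin(a)],[np.sin(a),np.cos(a)]])
print('tcp box',R.T@(o['position'][:2]-[.5534,.0961]))
d=snap('wrist','wrist3'); e=snap('top','top3')
top=cv2.resize(e['image'][185:265,265:365],(640,512),interpolation=cv2.INTER_CUBIC)
save(np.hstack([cv2.resize(d['image'][:250,100:400],(307,256)),cv2.resize(top,(480,384))[:256]]) if 0 else top,'top3')
E
```

```text
[ 0.50811068 -0.18969661  0.01096856] [-2.12575109 -2.30854232  0.0182388 ] [-0.72104285 -1.43619812  1.36320338]
tcp box [-0.06840563 -0.28116097]
```

View pics/top3.png

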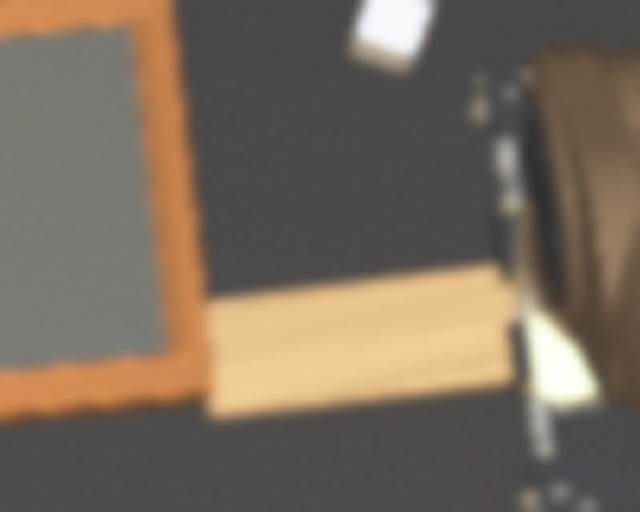

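The wedge is now parallel to the box. Its thin end is at the -y face (about (208,355)), and its lower edge is about 3 mm outside the -x face, so it is centred on the foot's line. I'm continuing the push.

{"op": "play_rows", "data": {
  "moves": [
    [[0,0,0],[-0.04,0.5,0],0.15],
    [[0,0,0],[-0.08,1,0],0.15],
    [[0,0,0],[-0.12,1.5,0],0.15],
    [[0,0,0],[-0.16,2,0],0.15],
    [[0,0,0],[-0.2,2.5,0],0.15]
  ]
}}

```text
clock: 6.43
position: [0.506, -0.1631, 0.0109]
ee_rot: [-2.123, -2.31, 0.017]
force: [-0.1, -0.1, -0.5]
width: 0.149
```

{"op": "play_rows", "data": {
  "moves": [
    [[0,0,0],[-0.02,0.3,0],0.15],
    [[0,0,0],[-0.05,0.6,0],0.15],
    [[0,0,0],[-0.07,0.9,0],0.15],
    [[0,0,0],[-0.1,1.2,0],0.15]
  ]
}}

```text
clock: 6.77
position: [0.505, -0.1509, 0.0109]
ee_rot: [-2.123, -2.31, 0.018]
force: [0.1, 0.2, 0.6]
width: 0.151
```

{"op": "play_rows", "data": {
  "moves": [
    [[0,0,0],[-0.01,0.15,0],0.15],
    [[0,0,0],[-0.02,0.3,0],0.15],
    [[0,0,0],[-0.02,0.3,0],0.15]
  ]
}}

```text
clock: 7.02
position: [0.5048, -0.1475, 0.0109]
ee_rot: [-2.123, -2.31, 0.017]
force: [0.3, 1.1, 0.6]
width: 0.152
```

Still no resistance, so I'm going in small steps.

{"op": "play_rows", "data": {
  "moves": [
    [[0,0,0],[-0.01,0.1,0],0.15],
    [[0,0,0],[-0.02,0.2,0],0.15],
    [[0,0,0],[-0.02,0.2,0],0.15]
  ]
}}

```text
clock: 7.27
position: [0.5046, -0.1454, 0.0109]
ee_rot: [-2.123, -2.31, 0.017]
force: [-0.5, -0.1, -0.5]
width: 0.15
```

{"op": "play_rows", "data": {
  "moves": [
    [[0,0,0],[-0.01,0.1,0],0.15],
    [[0,0,0],[-0.01,0.15,0],0.15],
    [[0,0,0],[-0.01,0.15,0],0.15]
  ]
}}

```text
clock: 7.52
position: [0.5045, -0.1441, 0.0109]
ee_rot: [-2.123, -2.31, 0.018]
force: [-0.5, -1.0, -0.9]
width: 0.154
```

{"op": "play_rows", "data": {
  "moves": [
    [[0,0,0],[-0.01,0.1,0],0.15],
    [[0,0,0],[-0.01,0.15,0],0.15],
    [[0,0,0],[-0.01,0.15,0],0.15]
  ]
}}

```text
clock: 7.77
position: [0.5044, -0.1431, 0.0109]
ee_rot: [-2.124, -2.31, 0.018]
force: [-0.5, -3.6, 0.3]
width: 0.15
```

{"op": "play_rows", "data": {
  "moves": [
    [[0,0,0],[0,0.05,0],0.15],
    [[0,0,0],[-0.01,0.1,0],0.15],
    [[0,0,0],[-0.01,0.1,0],0.15]
  ]
}}

```text
clock: 8.02
position: [0.5043, -0.1425, 0.011]
ee_rot: [-2.125, -2.309, 0.019]
force: [0.7, -4.7, 0.0]
width: 0.149
```

{"op": "play_rows", "data": {
  "moves": [
    [[0,0,0],[0,0.05,0],0.15],
    [[0,0,0],[-0.01,0.1,0],0.15],
    [[0,0,0],[-0.01,0.1,0],0.15]
  ]
}}

```text
clock: 8.27
position: [0.5042, -0.1421, 0.011]
ee_rot: [-2.126, -2.309, 0.019]
force: [0.1, -5.8, -0.6]
width: 0.15
```

{"op": "play_rows", "data": {
  "moves": [
    [[0,0,0],[0,0.05,0],0.15],
    [[0,0,0],[-0.01,0.1,0],0.15],
    [[0,0,0],[-0.01,0.1,0],0.15]
  ]
}}

```text
clock: 8.52
position: [0.5041, -0.1418, 0.0111]
ee_rot: [-2.127, -2.309, 0.02]
force: [-0.3, -6.1, 0.1]
width: 0.148
```

It is snug at about 6 N. I'm backing off, rising and returning to the press spot.

{"op": "play_rows", "data": {
  "moves": [
    [[0,0,0],[0.05,-0.5,0],0.15],
    [[0,0,0],[0.15,-2,0],0.15],
    [[0,0,0],[0.2,-3,2],0.1],
    [[0,0,0],[0.2,-3,6],0],
    [[0,0,0],[0.2,-3,9.5],0]
  ]
}}

```text
clock: 8.93
position: [0.5053, -0.1714, 0.1067]
ee_rot: [-2.125, -2.307, 0.02]
force: [1.7, 1.0, 1.0]
width: 0.017
```

```bash
python3 - <<'E'
from h import *
o=arm.observe(); print(o['position'],o['ee_rot'],o['force'])
e=snap('top','top4'); a=pickle.load(open('pics/top.pkl','rb'))['image']
g=lambda i:cv2.cvtColor(i[175:262,195:285],cv2.COLOR_RGB2GRAY).astype(np.float32)
print('box shift px',cv2.phaseCorrelate(g(a),g(e['image'])))
s=snap('scene','scene4')
crop=s['image'][140:290,180:330]
save(np.hstack([cv2.resize(e['image'][175:265,265:355],(396,396),interpolation=cv2.INTER_CUBIC),cv2.resize(crop,(396,396),interpolation=cv2.INTER_CUBIC)]),'p4')
E
```

```text
[ 0.50527466 -0.17140056  0.1066657 ] [-2.12461446 -2.30685067  0.020205  ] [1.74539087 1.01745828 1.00789385]
box shift px ((0.08948017038467526, -0.07486718575803053), 0.7946400964995961)
```

View pics/p4.png

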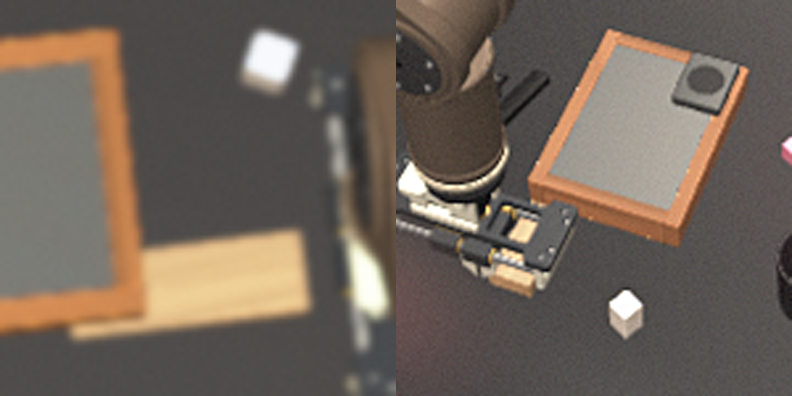

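The top panel shows the wedge under the corner, its thin end about 46 mm past the -y face (corner at (75,335)). The scene panel shows the box level, and its measured shift is under 0.1 px. I'm now going to press.

{"op": "play_rows", "data": {
  "moves": [
    [[0,0,0],[-0.3,4,0],0],
    [[0,0,0],[-0.6,8,0],0],
    [[0,0,0],[-0.9,12,0],0],
    [[0,0,0],[-1.1,15,0],0],
    [[0,0,0],[-1.17,16.4,0],0]
  ]
}}

```text
clock: 9.45
position: [0.4969, -0.0017, 0.1112]
ee_rot: [2.119, 2.316, -0.01]
force: [0.4, 0.7, 0.1]
width: 0.005
```

{"op": "play_rows", "data": {
  "moves": [
    [[0,0,0],[0,0,-1],0],
    [[0,0,0],[0,0,-2.2],0],
    [[0,0,0],[0,0,-3.2],0],
    [[0,0,0],[0,0,-3.6],0],
    [[0,0,0],[0,0,-3.6],0]
  ]
}}

```text
clock: 9.87
position: [0.4959, -0.0028, 0.0735]
ee_rot: [2.122, 2.316, -0.013]
force: [-0.5, -0.3, 1.0]
width: 0.006
```

{"op": "play_rows", "data": {
  "moves": [
    [[0,0,0],[-0.2,-0.4,0],0],
    [[0,0,0],[-0.2,-0.4,-0.3],0],
    [[0,0,0],[-0.2,-0.4,-0.55],0],
    [[0,0,0],[-0.2,-0.4,-0.55],0],
    [[0,0,0],[-0.2,-0.4,-0.55],0]
  ]
}}

```text
clock: 10.28
position: [0.4939, -0.0068, 0.0681]
ee_rot: [2.122, 2.316, -0.013]
force: [-0.0, -0.1, -0.6]
width: 0.003
```

{"op": "play_rows", "data": {
  "moves": [
    [[0,0,0],[0,0,-0.1],0],
    [[0,0,0],[0,0,-0.2],0],
    [[0,0,0],[0,0,-0.2],0]
  ]
}}

```text
clock: 10.53
position: [0.494, -0.0068, 0.0661]
ee_rot: [2.122, 2.316, -0.012]
force: [-0.1, 0.3, -0.6]
width: 0.006
```

{"op": "play_rows", "data": {
  "moves": [
    [[0,0,0],[0,0,-0.05],0],
    [[0,0,0],[0,0,-0.05],0],
    [[0,0,0],[0,0,-0.05],0]
  ]
}}

```text
clock: 10.78
position: [0.494, -0.0067, 0.0657]
ee_rot: [2.122, 2.316, -0.012]
force: [0.5, 0.7, 2.1]
width: 0.004
```

{"op": "play_rows", "data": {
  "moves": [
    [[0,0,0],[0,0,-0.03],0],
    [[0,0,0],[0,0,-0.03],0],
    [[0,0,0],[0,0,-0.03],0]
  ]
}}

```text
clock: 11.03
position: [0.494, -0.0067, 0.0656]
ee_rot: [2.121, 2.316, -0.012]
force: [-1.5, -0.3, 5.1]
width: -0.001
```

{"op": "play_rows", "data": {
  "moves": [
    [[0,0,0],[0,0,-0.03],0],
    [[0,0,0],[0,0,-0.03],0],
    [[0,0,0],[0,0,-0.03],0]
  ]
}}

```text
clock: 11.28
position: [0.494, -0.0067, 0.0655]
ee_rot: [2.121, 2.316, -0.013]
force: [-2.0, -0.6, 6.0]
width: 0.004
```

{"op": "play_rows", "data": {
  "moves": [
    [[0,0,0],[0,0,-0.05],0],
    [[0,0,0],[0,0,-0.05],0],
    [[0,0,0],[0,0,-0.05],0]
  ]
}}

```text
clock: 11.53
position: [0.494, -0.0068, 0.0655]
ee_rot: [2.121, 2.316, -0.013]
force: [-3.1, -0.1, 9.7]
width: 0.004
```

```bash
python3 - <<'E'
from h import *
for i in range(4):
    o=arm.observe(); print(o['clock'],o['position'].round(4),o['force'].round(1)); d=arm.get_image('top')
E
```

```text
11.5333 [ 0.494  -0.0068  0.0655] [-3.1 -0.1  9.7]
11.5833 [ 0.494  -0.0067  0.0655] [-3.7 -0.6  9.4]
11.6333 [ 0.4941 -0.0068  0.0655] [-2.6  0.3  9.7]
11.6833 [ 0.494  -0.0067  0.0655] [-3.1 -0.5  8.8]
```

{"op": "play_rows", "data": {
  "moves": [
    [[0,0,0],[0,0,-0.06],0],
    [[0,0,0],[0,0,-0.06],0],
    [[0,0,0],[0,0,-0.06],0],
    [[0,0,0],[0,0,-0.06],0]
  ]
}}

```text
clock: 12.07
position: [0.494, -0.0067, 0.0654]
ee_rot: [2.121, 2.315, -0.013]
force: [-2.6, -0.6, 10.8]
width: 0.007
```

```bash
python3 - <<'E'
from h import *
for i in range(6):
    o=arm.observe(); print(o['clock'],o['position'].round(4),o['force'].round(1)); s=arm.get_image('scene')
pickle.dump(s,open('pics/s5.pkl','wb'))
a=pickle.load(open('pics/scene.pkl','rb'))['image']
g=lambda i:cv2.cvtColor(i[150:180,285:315],cv2.COLOR_RGB2GRAY).astype(np.float32)
print('dish corner shift',cv2.phaseCorrelate(g(a),g(s['image'])))
save(np.hstack([cv2.resize(i[140:290,190:330],(392,420),interpolation=cv2.INTER_CUBIC) for i in(a,s['image'])]),'p5')
E
```

```text
12.0667 [ 0.494  -0.0067  0.0654] [-2.6 -0.6 10.8]
12.1167 [ 0.494  -0.0068  0.0654] [-3.7  0.5 10.2]
12.1667 [ 0.494  -0.0068  0.0654] [-2.5 -1.4 10.6]
12.2167 [ 0.494  -0.0068  0.0654] [-4.5 -1.3 11.8]
12.2667 [ 0.494  -0.0068  0.0654] [-2.8  0.  10.8]
12.3167 [ 0.494  -0.0068  0.0654] [-3.5  0.2 11.5]
dish corner shift ((0.01567288549967394, -0.01701466777670113), 1.0147345791922675)
```

View pics/p5.png

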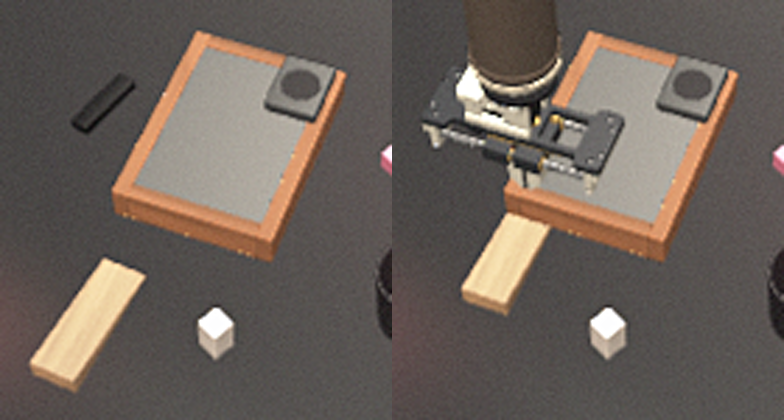

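The before/after view shows the box unmoved, the wedge tucked under its corner at about (530,215), the seal untouched and the fingertips on the press spot at a steady ~11 N. I'm handing in.

```bash
python3 -c "
from cell import arm
print(arm.sign_off())"
```

```text
the job is handed in; nothing more can be done
None
```

The wooden wedge is snug under the short foot, and I handed the job in at about 12.3 s, still pressing the same spot at about 11 N.

- **Feeling the dip:** pressing above the short foot made the box dip about 6 mm at roughly 2 N. It then bottomed out, and the force briefly reached 18 N, more than I intended. A check right afterwards showed the box had not moved.
- **Pushing the wedge:** I lined it up with the box and pushed it in thin end first until it resisted at about 6 N. Its thin end sits about 46 mm past the box's -y face.
- **Last checks:** pressing the spot with 10–11 N moves it only about 0.5 mm, so the 6 mm rock is gone. The box's shift in the images was under 0.1 px. In the last view nothing else near the box had been disturbed.
- **Not quite ideal:** the final press also carries about 3 N of sideways force. The wedge's edge sticks out a few millimetres past the box's -x face, as expected with it centred on the foot.

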